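# Return a tin to the rotary rack and index it to the front

### The arm

A 7-joint arm with a two-finger parallel gripper is mounted at the origin on the work surface. World frame = base frame: x ahead of the robot, y to its left, z up, the work surface at z = 0. Lengths are in m, angles in rad, forces in N, time in s.
With the tool pointing down it reaches from about 0.4 to 0.85 m from the base axis. Payload 6.9 kg.
Tool frame: the origin (TCP) lies midway between the tips of the shut fingers; the grasp point (between the pads) lies arm.hold_point_z behind it (arm.hold_point_z is the distance from the TCP to the grasp point, in m); x points along the fingers, y is the direction in which the jaws open and shut, and the axes are right-handed (so a half turn about x gives the same grasp; the last joint's range is limited). The gripper opens to 85 mm and grips with 20 to 120 N. Pads are 22 mm wide; open, the fingers measure 114 mm over their backs; the gripper's body (76 mm by 85 mm) begins 54 mm behind the grasp point. The pads swing forward as they close: fully open they stand 13 mm farther back than shut.
Start: joints at [-1.071, 0.507, -0.238, 1.5, 0.126, 1.149, -0.155], TCP at [0.24, 0.577, 0.231] pointing down, gripper open.
Joint ranges: [-3.08, 3.08], [-0.24, 2.05], [-1.43, 1.35], [0, 2.5], [-1.52, 4.66], [0.17, 1.96], [-2.89, 2.89]. Speed limits (rad/s): [2.39, 2.39, 3.14, 3.14, 3.14, 3.14, 3.14].

### API

Orientations are given as a unit quaternion [w, x, y, z].
In Python, from station import arm gives the robot as it stands. The module is installed in compiled form; this text tells all that it offers.
- The arm moves only by the tool play_rows, never from a script. Its argument "deltas" is text: rows parted by semicolons, each of 7 numbers parted by spaces: the turn, a rotation vector about the tool's x, y, z in rad, then the shift along the tool's x, y, z in cm, then the closure, from 0 (fully open) to 1 (shut). A call has 1 to 12 rows; each row shifts and turns the commanded pose from where the row before left it, along the tool's axes as they then stand; what a row does not reach is not made up. A row lasts 1/8 s, in which the tool goes at most 62.5 mm and 10.7 degrees, less where a joint would pass 70% of its speed; a pose out of reach is approached as far as the arm can. A call is refused whole if a number of a shift passes 6.25 or a number of a turn 0.188, either way. A call with a gripper value outside its range is refused whole. The fingers move at their own pace and stop on an object; "newtons" is the grip in N (left out, the last holds). Time passes only in rows, so rows that do not move let the fingers close. It gives the time, the measured TCP pose, the force and the opening at its end, in the units of the state.
- arm.state(): the state, without advancing time (a new reading comes with each control period).
- arm.snapshot(name): name is "side" or "top"; returns a dict with "img" (384x512x3 uint8, red, green, blue), "depth" (384x512 float32, m along the optical axis (not along the pixel's ray), 0 where there is no reading), "vfov" (degrees; the focal length in pixels is half the picture's height over the tangent of half this angle, whatever the lens; pixels are square), "cx", "cy" (the principal point, pixels), "world_to_cam" (4x4, takes a point from world to camera coordinates). Camera axes: x right, y down, z forward; pixel columns grow to the right and rows downward; lengths in m; the calibration is good to about 2 mm. A picture is of the moment at which its call begins.
- arm.hand_in(): hands the job in, once; it reports no verdict.
The state is a dict: "time_s": time; "joint_pos": joint angles; "joint_velocities": joint speeds; "joint_torque": joint torques, N m; "eef_pos": TCP position; "tcp_rot": TCP orientation; "force": force on the tool from outside, world axes, zero at the start; "ft_torque": the same for the moment, N m; "grip_width": finger opening in m.
Only numpy, scipy, OpenCV 4.12 (cv2) and the standard library are available. Lean on these libraries where they do the work, as an engineer would, in place of code of your own. Each camera call takes 0.05 s, during which the arm holds its last target.

### The job

Find the square tin that fits the square pocket of the rotary rack, set it gently and fully down in that pocket, upright, and let go of it. Then turn the rack by its upright post until that tin faces the front pointer, and finish still gripping the post, keeping the rack still: do not let go at the end. Leave the other tins and the tools on the bench where they are.

Things in the scene. Friction and masses are not known exactly. Their poses are not given: they have to be found in the camera images.
- tin_small: The tin to return: plain closed steel tin, square, 44 x 44 mm across and 70 mm tall, about 0.3 kg (0.2 to 0.4), standing upright on the bench at any yaw. Origin at the centre of its underside, z up, x and y square to its side faces. Grip it across two opposite side faces from above.
- pocket (a point): Floor centre of the square pocket on the rack's plate, 85 mm from the axis; turns with the plate. Opening 50 x 50 mm, 14 mm deep, mouth chamfered 3 mm, in a black 72 x 72 mm block; the floor is the plate's top, 38 mm above the bench. z up; x and y square to its sides, x points inward to the axis. The like block opposite has an empty round pocket, 60 mm wide, for another tin.
- post (a point): Upright round steel post for turning the rack, fixed on its plate 95 mm from the axis, a quarter turn clockwise (from above) from the square pocket: 16 mm in diameter, 130 mm tall, foot collar 32 mm wide, 8 mm high. This point is its foot's centre on the plate's top, so its top is 168 mm above the bench; z up. It can pivot between the fingers while led round the axis.
- axis (a point): Point on the rack's vertical turning axis, 38 mm above the bench (plate top); fixed. Plate diameter 260 mm; at quarter turns stand the square pocket, the post, the round pocket and, opposite the post, a fixed six-sided tin 58 mm wide. Tins on the rack end 108 mm above the bench; only the post is higher.
- front (a point): The front station, fixed with the stand: where pocket must come. 85 mm from the axis at plate-top height, in line with the front pointer, an upright steel prong 14 mm wide and 55 mm tall at the end of a flat arm of the stand, 162 mm from the axis, on the side towards the robot.
- turntable (a joint): Angle of the rack's plate in rad, growing anticlockwise seen from above; at 0 (or 6.283) the square pocket is exactly at the front. It turns freely both ways by a full turn and more, held only by light bearing friction (0.06 N m), with no detents or spring.
- tin_large: Bystander: a like square steel tin, but 60 x 60 mm and 70 mm tall, too large for the pocket. Origin at the centre of its underside. Leave it alone.
- tin_round: Bystander: round steel tin, 54 mm in diameter and 70 mm tall. Origin at the centre of its underside. Leave it alone.
- nozzle: Bystander: orange plastic coolant nozzle standing upright, 26 mm wide at the foot, 45 mm tall. Origin at the centre of its underside.
- step_block: Bystander: dark steel step block, 50 x 28 mm, 36 mm tall. Origin at the centre of its underside.
- boring_bar: Bystander: dark steel boring bar with a 16 mm square shank, lying flat, 155 mm long. Origin under the shank's middle.
- wrench: Bystander: steel wrench 180 mm long, lying flat. Origin under its middle.
- screwdriver: Bystander: wooden-handled screwdriver 190 mm long, lying flat. Origin under its middle.
Not all that is in view belongs to the job. Leave any purple or red look-alike of the tin_small alone.

How it is judged:
By the outcome, as a careful person would: the job done as asked, in the order asked, and still so for the second after the job is handed in, while the arm keeps its last pose, push and grip.
It also fails if it takes over 54 s, if anything falls off the work surface, if the arm or the gripper's body presses on something with over 40 N, if the wrist force passes 120 N, or if a joint passes its speed limit or range.

## Working session

There is one attempt and no reset: what is moved stays moved. The work goes in short steps, Python scripts to look and compute and a tool call to move; the robot and the scene stay as the last step left them, time stands still between calls to the robot, and variables do not carry over. Pictures are saved under pics/ and viewed, and the job is handed in when it is done.

Besides the shell and the picture viewer there is one more tool, called after "Emit:" as a command line: name --argument value ..., lists and objects as JSON in quotes. play_rows: Moves the arm, as the interface text tells. Its arguments: {"type":"object","properties":{"deltas":{"type":"string"},"newtons":{"type":"number"}},"required":["deltas"]}

```bash
mkdir -p pics
python3 - <<'E'
from station import arm
import cv2,numpy as np
s=arm.state();print({k:np.round(v,3) for k,v in s.items()},arm.hold_point_z)
for n in("side","top"):
    d=arm.snapshot(n);cv2.imwrite(f"pics/{n}0.png",d["img"][:,:,::-1]);np.savez(f"{n}0.npz",**d)
    print(n,d["vfov"],d["cx"],d["cy"],np.round(d["world_to_cam"],3).tolist())
E
```

```text
{'time_s': np.float64(0.0), 'joint_pos': array([-1.072,  0.508, -0.238,  1.501,  0.126,  1.149, -0.155]), 'joint_velocities': array([-0.001,  0.001,  0.001,  0.001, -0.001,  0.001,  0.001]), 'joint_torque': array([ 1.0000e-03, -6.2060e+01, -2.1870e+00, -2.4964e+01,  1.3000e-02,
        1.2000e-02,  0.0000e+00]), 'eef_pos': array([0.24 , 0.577, 0.23 ]), 'tcp_rot': array([ 0.693,  0.138,  0.694, -0.139]), 'force': array([-0.957, -0.634,  0.51 ]), 'ft_torque': array([-0.011,  0.012,  0.03 ]), 'grip_width': np.float64(0.085)} 0.0187
side 53.753683428988325 259.08576373980446 192.0978988417947 [[0.716, -0.698, 0.016, -0.425], [-0.421, -0.45, -0.788, 0.271], [0.557, 0.557, -0.616, 0.845], [0.0, 0.0, 0.0, 1.0]]
top 53.62213765742601 250.95591769484707 181.32495350566288 [[0.021, -1.0, 0.019, -0.036], [-0.993, -0.023, -0.116, 0.594], [0.116, -0.016, -0.993, 1.104], [0.0, 0.0, 0.0, 1.0]]
```

View pics/side0.png

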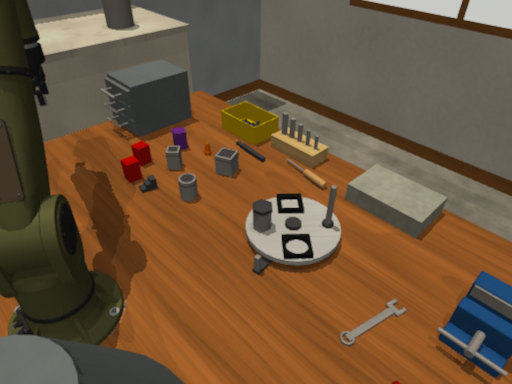

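View pics/top0.png

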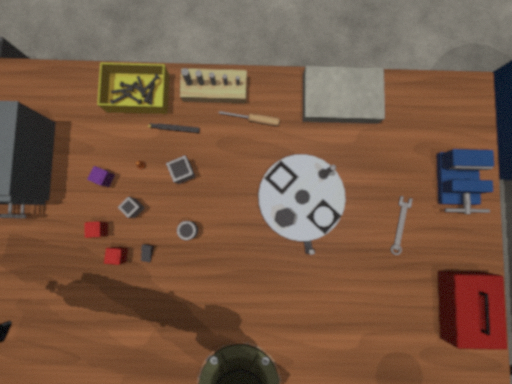

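```bash
cat > h.py <<'E'
import numpy as np,cv2
def cloud(d):
    z=np.asarray(d["depth"],float);h,w=z.shape;f=h/2/np.tan(np.radians(float(d["vfov"]))/2)
    v,u=np.mgrid[:h,:w];c=np.stack([(u-d["cx"])/f*z,(v-d["cy"])/f*z,z,np.ones_like(z)],-1)
    P=c@np.linalg.inv(d["world_to_cam"]).T;P=P[...,:3];P[z==0]=np.nan;return P
def proj(d,p):
    f=d["img"].shape[0]/2/np.tan(np.radians(float(d["vfov"]))/2)
    c=(d["world_to_cam"]@np.append(p,1))[:3];return c[0]/c[2]*f+d["cx"],c[1]/c[2]*f+d["cy"]
def comps(P,zlo,zhi,box,minn=15):
    m=(P[...,2]>zlo)&(P[...,2]<zhi)&(P[...,0]>box[0])&(P[...,0]<box[1])&(P[...,1]>box[2])&(P[...,1]<box[3])
    n,l,s,c=cv2.connectedComponentsWithStats(m.astype(np.uint8))
    for i in range(1,n):
        if s[i,4]<minn: continue
        q=P[l==i];r=cv2.minAreaRect(q[:,:2].astype(np.float32)*1000)
        print("n",len(q),"px",np.round(c[i]),"z",np.round(np.median(q[:,2]),4),"rect c",np.round(r[0],1),"wh",np.round(r[1],1),"ang",round(r[2],1),"mean",np.round(q.mean(0)*1000,1))
E
python3 - <<'E'
from h import *
for n in("top","side"):
    d=dict(np.load(n+"0.npz"));P=cloud(d)
    print(n,"table z",np.nanmedian(P[250:300,180:300,2]) )
    print("tin tops");comps(P,.06,.08,(.2,.8,-.1,.6))
    print("rack blocks");comps(P,.046,.06,(.2,.9,-.4,.1))
    print("pla");comps(P,.03,.044,(.2,.9,-.4,.1))
    print("hi");comps(P,.09,.12,(.2,.9,-.4,.1),5)
    print("post");comps(P,.12,.18,(.2,.9,-.4,.1),3)
    print("ptr");comps(P,.02,.1,(.2,.45,-.4,.1),3)
d=dict(np.load("top0.npz"))
cv2.imwrite("pics/topz.png",cv2.resize(d["img"][140:270,70:360,::-1],None,fx=2.7,fy=2.7,interpolation=cv2.INTER_CUBIC))
d=dict(np.load("side0.npz"))
cv2.imwrite("pics/sidez.png",cv2.resize(d["img"][120:290,110:360,::-1],None,fx=3.2,fy=3.2,interpolation=cv2.INTER_CUBIC))
E
```

```text
top table z 8.356506449525014e-05
tin tops
n 334 px [ 39. 159.] z 0.0698 rect c [640.7 590.8] wh [  9.2 259.5] ang 89.4 mean [641.3 590.9  69.9]
n 430 px [179. 169.] z 0.0701 rect c [623.7 188.2] wh [60.8 59.9] ang 23.5 mean [622.7 187.7  70.2]
n 250 px [ 97. 176.] z 0.0698 rect c [597.3 423.1] wh [45.2 43.8] ang 68.4 mean [596.7 422.1  69.6]
n 252 px [128. 207.] z 0.0699 rect c [508.6 329.2] wh [44.5 43.8] ang 47.9 mean [508.6 328.6  69.7]
n 259 px [ 92. 229.] z 0.0703 rect c [442.8 427.7] wh [43.9 44.8] ang 6.0 mean [442.7 426.4  69.9]
n 284 px [186. 230.] z 0.0702 rect c [446.2 161.4] wh [51.1 53.4] ang 1.6 mean [445.5 160.6  70.2]
n 267 px [112. 256.] z 0.07 rect c [368.9 365.5] wh [45.  44.2] ang 84.6 mean [369.  364.3  69.8]
rack blocks
n 525 px [229.  90.] z 0.05 rect c [872.   49.6] wh [55.4 97.5] ang 0.1 mean [870.7  49.5  50.1]
n 1353 px [340. 102.] z 0.0584 rect c [ 844.5 -289.2] wh [110.8 221.7] ang 0.0 mean [ 840.4 -286.9   57.7]
n 314 px [281. 177.] z 0.0512 rect c [ 607.6 -110.6] wh [71.9 73. ] ang 48.4 mean [ 607.5 -110.4   51.3]
n 26 px [321. 175.] z 0.0481 rect c [ 
[... 4183 characters left out ...]
0.1053 rect c [888.2  93.8] wh [20.6 12. ] ang 3.2 mean [886.   92.6 104.8]
n 22 px [308. 132.] z 0.0997 rect c [886.5  56.8] wh [12.2 11.2] ang 55.2 mean [886.1  57.6  99.5]
n 9 px [317. 137.] z 0.0959 rect c [887.8  20.9] wh [9.1 6.9] ang 41.3 mean [888.1  21.1  95.5]
n 290 px [262. 208.] z 0.1063 rect c [ 485.6 -121.1] wh [51.5 54.5] ang 22.0 mean [ 481.9 -123.7  104.6]
n 52 px [331. 207.] z 0.1053 rect c [ 615.6 -242.3] wh [ 8.5 14.8] ang 29.2 mean [ 615.4 -242.9  104.5]
post
n 104 px [333. 194.] z 0.1465 rect c [ 617.6 -241.8] wh [14.2 15.6] ang 42.6 mean [ 615.5 -242.3  146.4]
ptr
n 662 px [265. 251.] z 0.0363 rect c [ 415.3 -177.6] wh [158.7  69.1] ang 90.0 mean [ 428.5 -189.8   35.7]
```

View pics/topz.png

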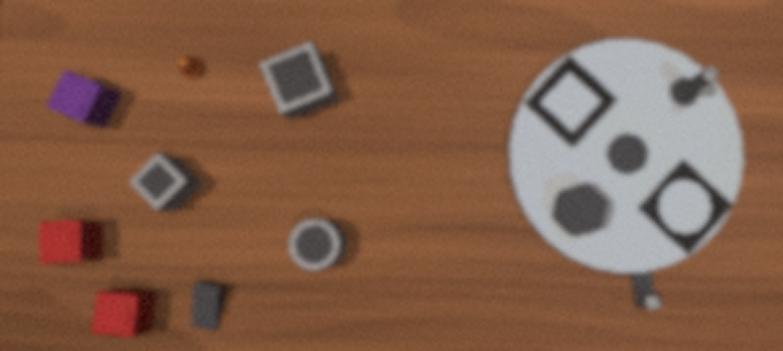

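View pics/sidez.png

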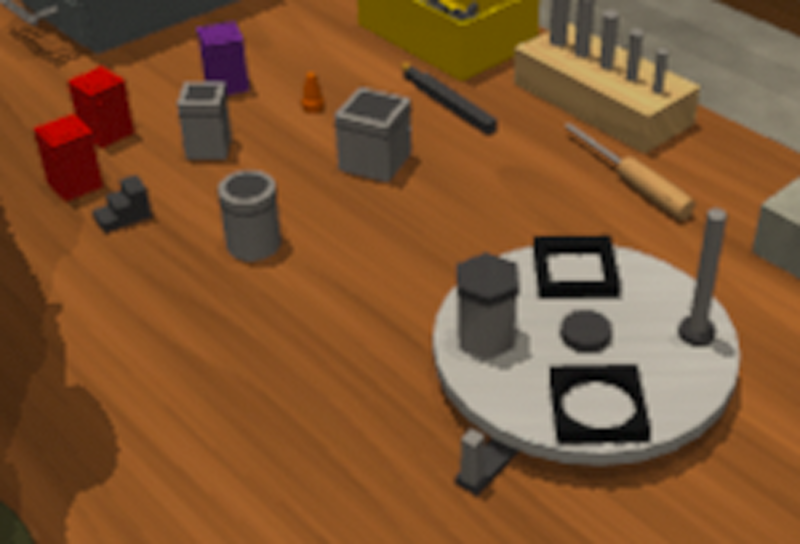

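Run:
```python
from station import arm
from scipy.spatial.transform import Rotation as R
import numpy as np
s=arm.state();q=s["tcp_rot"];r=R.from_quat(np.roll(q,-1));M=r.as_matrix();print(M.round(3))
# desired tool: x=down, y at angle a
for a in (48.2,-41.8,138.2,-131.8):
    y=np.array([np.cos(np.radians(a)),np.sin(np.radians(a)),0]);x=np.array([0,0,-1.]);D=np.c_[x,y,np.cross(x,y)]
    print(a,R.from_matrix(M.T@D).as_rotvec().round(4))
d=M.T@(np.array([.508,.3275,.15])-s["eef_pos"]);print(d*100)
```

```text
[[-0.001  0.384  0.923]
 [-0.001  0.923 -0.384]
 [-1.    -0.002  0.   ]]
48.2 [3.358e-01 3.000e-04 1.600e-03]
-41.8 [1.9066e+00 1.6000e-03 1.0000e-03]
138.2 [-1.235e+00 -9.000e-04  1.400e-03]
-131.8 [-2.8058e+00 -2.2000e-03  5.0000e-04]
[  8.07430083 -12.7083599   34.33548519]
```

Emit:
play_rows --deltas "0.112 0 0 2 0 0 0; 0.112 0 0 2 0 0 0; 0.112 0 0 2 0 0 0; 0 0 0 0 0 0 0" --newtons 40

```text
time_s: 0.6
eef_pos: [0.2393, 0.576, 0.1695]
tcp_rot: [0.661, 0.251, 0.661, -0.253]
force: [-0.1, -0.1, 0.5]
grip_width: 0.085
```

```bash
cat >> h.py <<'E'
from scipy.spatial.transform import Rotation as R
def delta(s,p,a=None):
    M=R.from_quat(np.roll(s["tcp_rot"],-1)).as_matrix();print("t",s["time_s"],"pos",np.round(s["eef_pos"],4),"yaw",np.degrees(np.arctan2(M[1,1],M[0,1])).round(2),"F",np.round(s["force"],1),"w",s["grip_width"],"q",np.round(s["joint_pos"],2))
    print("shift cm",((M.T@(np.array(p)-s["eef_pos"]))*100).round(2))
    if a is not None:
        y=np.array([np.cos(np.radians(a)),np.sin(np.radians(a)),0]);x=np.array([0,0,-1.]);D=np.c_[x,y,np.cross(x,y)];print("turn",R.from_matrix(M.T@D).as_rotvec().round(4))
E
python3 - <<'E'
from h import *; from station import arm
delta(arm.state(),[.508,.3275,.12],48.2)
E
```

```text
t 0.6 pos [0.2393 0.576  0.1695] yaw 48.24 F [-0.1 -0.1  0.5] w 0.08496706452300884 q [-1.13  0.55 -0.14  1.59  0.09  1.01 -0.46]
shift cm [ 5.01 -0.62 36.58]
turn [0.0007 0.0016 0.0037]
```

Emit:
play_rows --deltas "0 0 0 0 -0.1 3 0; 0 0 0 0 -0.1 5 0; 0 0 0 0 -0.1 5.5 0; 0 0 0 0 -0.1 5.5 0; 0 0 0 0.5 -0.1 5.5 0; 0 0 0 1 -0.1 5.5 0; 0 0 0 1 0 4.5 0; 0 0 0 1 0 2.1 0; 0 0 0 1 0 0 0; 0 0 0 0 0 0 0"

```text
time_s: 1.85
eef_pos: [0.5065, 0.3305, 0.1256]
tcp_rot: [0.66, 0.251, 0.662, -0.251]
force: [-0.1, 0.4, -0.4]
grip_width: 0.0852
```

Run:
```python
from h import *; from station import arm
delta(arm.state(),[.508,.3275,.028],48.2)
for n in("side","top"):
    d=arm.snapshot(n);cv2.imwrite(f"pics/{n}1.png",d["img"][:,:,::-1])
```

```text
t 1.85 pos [0.5065 0.3305 0.1256] yaw 48.37 F [-0.1  0.4 -0.4] w 0.08521373854485519 q [-0.54  0.57 -0.13  1.7   0.09  0.88  0.14]
shift cm [ 9.76 -0.11  0.33]
turn [ 0.003  -0.0021  0.0013]
```

View pics/side1.png

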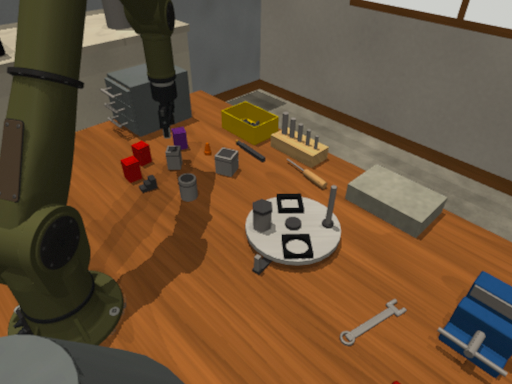

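View pics/top1.png

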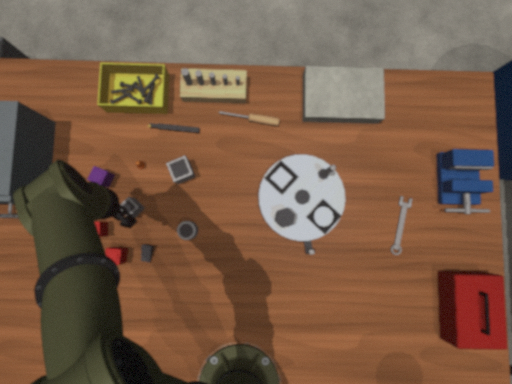

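Emit:
play_rows --deltas "0 0 0 1.5 -0.1 0.3 0; 0 0 0 2 0 0 0; 0 0 0 2 0 0 0; 0 0 0 2 0 0 0; 0 0 0 1.5 0 0 0; 0 0 0 0.7 0 0 0; 0 0 0 0 0 0 0; 0 0 0 0 0 0 0"

```text
time_s: 2.95
eef_pos: [0.5105, 0.3262, 0.0299]
tcp_rot: [0.661, 0.253, 0.66, -0.252]
force: [-0.4, 0.6, 0.3]
grip_width: 0.0855
```

Run:
```python
from h import *; from station import arm
delta(arm.state(),[.508,.3275,.028],48.2)
d=arm.snapshot("side");cv2.imwrite("pics/side2.png",cv2.resize(d["img"][80:220,90:290,::-1],None,fx=4,fy=4,interpolation=cv2.INTER_CUBIC))
```

```text
t 2.95 pos [0.5105 0.3262 0.0299] yaw 48.19 F [-0.4  0.6  0.3] w 0.08551358753087397 q [-0.54  0.69 -0.11  1.78  0.11  0.67  0.13]
shift cm [ 0.19 -0.07 -0.28]
turn [-0.0002  0.0003 -0.0011]
```

View pics/side2.png

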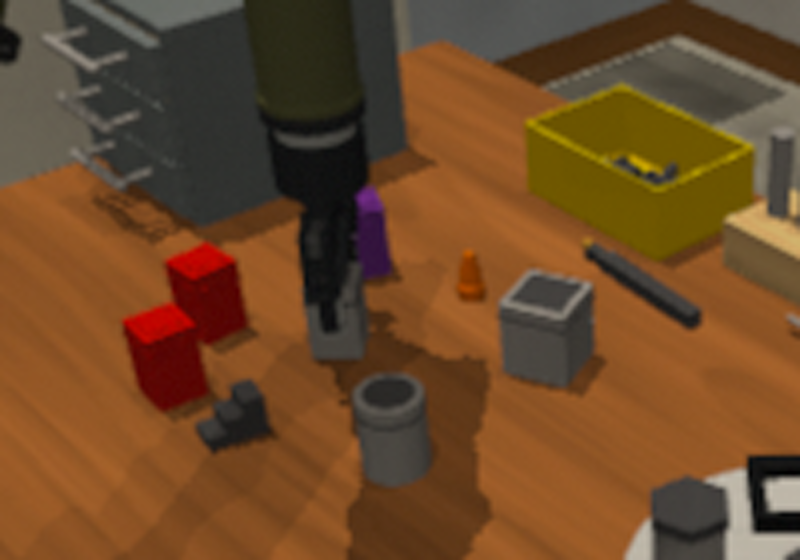

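Emit:
play_rows --deltas "0 0 0 0.15 -0.1 -0.25 0; 0 0 0 0 0 0 0.2; 0 0 0 0 0 0 0.4; 0 0 0 0 0 0 0.6; 0 0 0 0 0 0 0.7; 0 0 0 0 0 0 0.7; 0 0 0 0 0 0 0.7; 0 0 0 0 0 0 0.7" --newtons 50

```text
time_s: 4.0
eef_pos: [0.5079, 0.327, 0.0281]
tcp_rot: [0.661, 0.253, 0.66, -0.252]
force: [-0.3, 0.9, 5.4]
grip_width: 0.0433
```

Run:
```python
from h import *; from station import arm
delta(arm.state(),[.508,.3275,.028],48.2)
```

```text
t 4.0 pos [0.5079 0.327  0.0281] yaw 48.18 F [-0.3  0.9  5.4] w 0.04333638979353838 q [-0.55  0.69 -0.11  1.79  0.11  0.67  0.12]
shift cm [ 0.01  0.05 -0.03]
turn [-0.0003  0.0002 -0.0006]
```

Emit:
play_rows --deltas "0 0 0 -0.5 0 0 0.8; 0 0 0 -1.5 0 0 0.8; 0 0 0 -2.5 0 0 0.8; 0 0 0 -3 0 0 0.8; 0 0 0 -3 0 0 0.8; 0 0 0 -2 0 0 0.8; 0 0 0 0 0 0 0.8"

```text
time_s: 4.88
eef_pos: [0.5084, 0.3273, 0.1549]
tcp_rot: [0.661, 0.253, 0.66, -0.251]
force: [-0.8, 0.3, -2.7]
grip_width: 0.0436
```

Run:
```python
from h import *; from station import arm
delta(arm.state(),[.607,-.112,.153],48.3)
d=arm.snapshot("side");cv2.imwrite("pics/side3.png",cv2.resize(d["img"][80:220,90:290,::-1],None,fx=4,fy=4,interpolation=cv2.INTER_CUBIC))
```

```text
t 4.875 pos [0.5084 0.3273 0.1549] yaw 48.18 F [-0.8  0.3 -2.7] w 0.0436265870644198 q [-0.53  0.54 -0.13  1.67  0.08  0.94  0.15]
shift cm [  0.13 -26.16  36.64]
turn [-0.0021  0.0009 -0.0034]
```

View pics/side3.png

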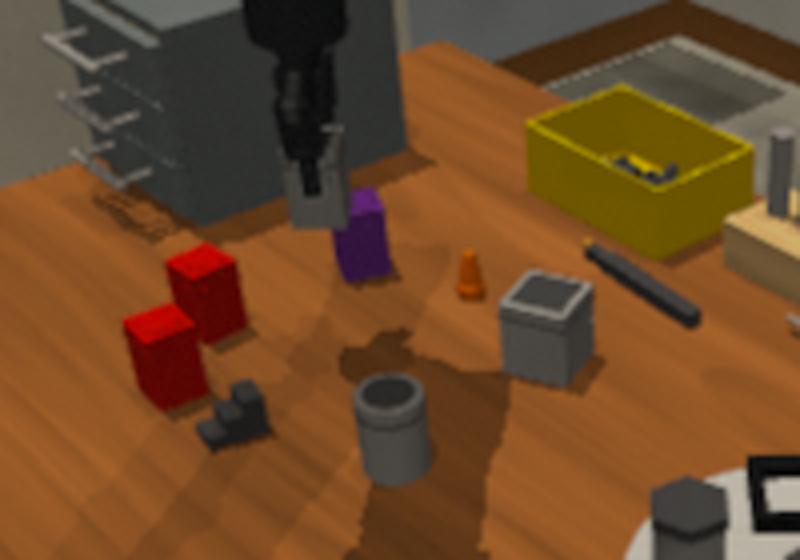

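Emit:
play_rows --deltas "0 0 0 0 -1.1 1.5 0.8; 0 0 0 0 -2.2 3 0.8; 0 0 0 0 -2.7 3.8 0.8; 0 0 0 0 -2.7 3.8 0.8; 0 0 0 0 -2.7 3.8 0.8; 0 0 0 0 -2.7 3.8 0.8; 0 0 0 0 -2.7 3.8 0.8; 0 0 0 0 -2.7 3.8 0.8; 0 0 0 0 -2.7 3.8 0.8; 0 0 0 0 -2.2 3 0.8; 0 0 0 0 -1.2 1.7 0.8; 0 0 0 0 -0.5 0.8 0.8"

```text
time_s: 6.42
eef_pos: [0.6058, -0.1131, 0.152]
tcp_rot: [0.66, 0.253, 0.661, -0.253]
force: [0.1, 0.4, -1.6]
grip_width: 0.0432
```

Emit:
play_rows --deltas "0 0 0 0 0 0 0.8; 0 0 0 0 0 0 0.8; 0 0 0 0 0 0 0.8"

```text
time_s: 6.8
eef_pos: [0.6064, -0.1102, 0.1529]
tcp_rot: [0.661, 0.252, 0.661, -0.251]
force: [0.0, -0.7, -2.2]
grip_width: 0.0432
```

Run:
```python
from h import *; from station import arm
delta(arm.state(),[.607,-.112,.153],48.3)
for n in("side","top"):
    d=arm.snapshot(n);np.savez(n+"4.npz",**d)
    cv2.imwrite(f"pics/{n}4.png",cv2.resize(d["img"][110:280,190:390,::-1],None,fx=3.5,fy=3.5,interpolation=cv2.INTER_CUBIC))
```

```text
t 6.8 pos [ 0.6064 -0.1102  0.1529] yaw 48.3 F [ 0.  -0.7 -2.2] w 0.043241897286027016 q [ 0.21  0.56 -0.11  1.63  0.07  0.95  0.92]
shift cm [-0.01 -0.1   0.17]
turn [ 0.0001 -0.0003 -0.0004]
```

View pics/side4.png

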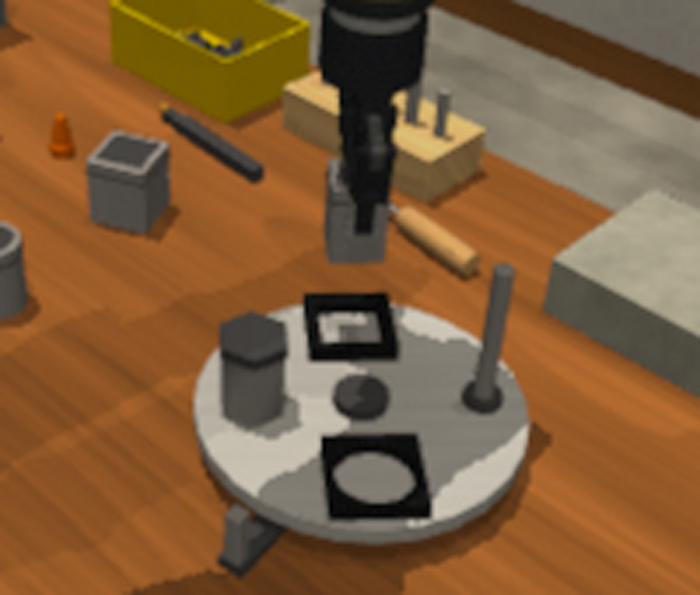

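View pics/top4.png

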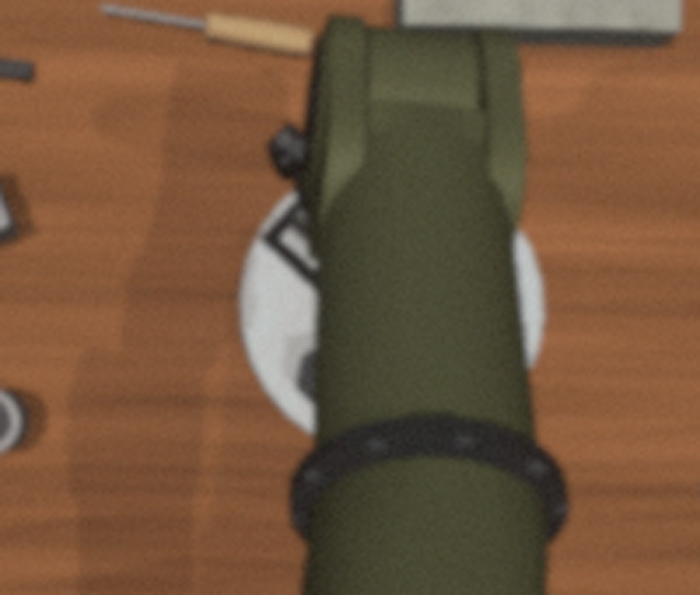

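```bash
cat >> h.py <<'E'
def tinpos(d,c,a=48.25,zlo=.122,zhi=.15,name=None):
    P=cloud(d);e=np.array([np.cos(np.radians(a)),np.sin(np.radians(a))]);w=np.array([e[1],-e[0]])
    Q=P[...,:2]-np.array(c);u=Q@e;v=Q@w
    m=(abs(u)<.035)&(abs(v)<.035)&(P[...,2]>zlo)&(P[...,2]<zhi)
    rows=np.where(m.any(1))[0]
    for r in rows:
        k=np.where(m[r])[0];print(r,k.min(),k.max(),"z",P[r,k,2].mean().round(4),"u med",(np.median(u[r,k])*1000).round(1),"v",(v[r,k].min()*1000).round(1),(v[r,k].max()*1000).round(1),"img",d["img"][r,k].mean(1).round().astype(int))
    return P,u,v,m
E
python3 - <<'E'
from h import *
d=dict(np.load("side4.npz"))
tinpos(d,[.6057,-.1136],zlo=.105,zhi=.16)
# block rect in side, rel
P=cloud(d);comps(P,.046,.06,(.5,.7,-.2,-.05))
E
```

```text
167 283 283 z 0.1582 u med 18.0 v -24.5 -24.5 img [63]
168 283 283 z 0.1554 u med 17.2 v -24.4 -24.4 img [67]
169 283 283 z 0.1528 u med 16.1 v -24.4 -24.4 img [68]
170 283 283 z 0.1514 u med 13.3 v -24.6 -24.6 img [65]
171 283 283 z 0.1492 u med 11.7 v -24.6 -24.6 img [62]
172 283 283 z 0.1453 u med 12.6 v -24.3 -24.3 img [61]
173 283 284 z 0.1514 u med -0.8 v -24.7 -24.4 img [61 66]
174 283 288 z 0.1532 u med -14.3 v -24.8 -14.6 img [61 66 70]
175 283 300 z 0.1551 u med -18.2 v -24.4 17.2 img [60 66 74 74 74 71 74 74 76 81]
176 283 300 z 0.1535 u med -20.2 v -24.5 17.4 img [61 67 74 74 74 75 81 74 74 76 89]
177 283 300 z 0.1525 u med -21.5 v -24.7 18.4 img [61 68 74 74 75 74 77 77 64 60 60 60 67 73 73 77 90]
178 283 300 z 0.1475 u med -20.0 v -24.6 18.1 img [65 68 73 73 74 74 73 73 72 72 72 71 72 71 70 73 76 87]
179 283 300 z 0.1444 u med -20.6 v -24.9 18.1 img [69 68 74 74 74 74 71 72 71 71 70 70 71 71 73 77 88]
180 283 300 z 0.1405 u med -19.5 v -24.6 18.6 img [70 69 74 74 74 75 73 71 71 71 71 71 69 70 71 73 77 90]
181 284 300 z 0.1384 u med -19.9 v -24.3 19.4 img [70 74 74 75 74 72 71 71 72 70 71 69 71 70 73 75 87]
182 284 299 z 0.1351 u med -20.0 v -24.1 16.7 img [70 73 73 75 73 71 71 71 70 71 70 71 70 71 71 76]
183 284 299 z 0.1318 u med -20.3 v -24.0 16.7 img [70 73 74 74 74 70 71 71 70 71 70 70 70 71 72 78]
184 284 299 z 0.1286 u med -20.7 v -23.5 16.6 img [75 74 75 75 75 72 71 71 72 71 72 74 74 75 77 81]
185 284 299 z 0.1247 u med -19.6 v -23.9 17.4 img [83 82 82 82 82 81 79 78 78 78 79 82 83 84 85 88]
n 253 px [290. 202.] z 0.05 rect c [ 605.4 -113.8] wh [78.1 72. ] ang 48.7 mean [ 604.3 -114.9   49.8]
n 143 px [293. 222.] z 0.0485 rect c [ 549.6 -176.9] wh [42.  40.8] ang 41.7 mean [ 548.2 -177.4   48.5]
```

Emit:
play_rows --deltas "0 0 0 0.5 -0.1 0.22 0.8; 0 0 0 1 0 0 0.8; 0 0 0 1.5 0 0 0.8; 0 0 0 1.5 0 0 0.8; 0 0 0 1 0 0 0.8; 0 0 0 0.7 0 0 0.8; 0 0 0 0.3 0 0 0.8; 0 0 0 0 0 0 0.8; 0 0 0 0 0 0 0.8"

```text
time_s: 8.02
eef_pos: [0.6077, -0.114, 0.0882]
tcp_rot: [0.661, 0.252, 0.66, -0.252]
force: [0.7, -0.7, -2.5]
grip_width: 0.0435
```

Run:
```python
from h import *; from station import arm
delta(arm.state(),[.607,-.112,.066],48.3)
for n in("side",):
    d=arm.snapshot(n);np.savez(n+"5.npz",**d)
    cv2.imwrite(f"pics/{n}5.png",cv2.resize(d["img"][160:240,240:340,::-1],None,fx=7,fy=7,interpolation=cv2.INTER_CUBIC))
d=dict(np.load("side5.npz"))
P,u,v,m=tinpos(d,[.6057,-.1136],zlo=.055,zhi=.1)
print("floor/block v ranges")
for r in range(198,216):
    k=np.where((abs(v[r])<.045)&(abs(u[r])<.045)&(P[r,:,2]<.06))[0]
    if len(k): print(r,k.min(),k.max(),np.round(v[r,[k.min(),k.max()]]*1000,1),d["img"][r,274:308].mean(1).round().astype(int))
```

```text
t 8.025 pos [ 0.6077 -0.114   0.0882] yaw 48.18 F [ 0.7 -0.7 -2.5] w 0.04352101724311555 q [ 0.21  0.63 -0.11  1.7   0.09  0.81  0.91]
shift cm [ 2.22  0.1  -0.18]
turn [-0.002   0.0007 -0.0004]
185 283 283 z 0.0978 u med 16.3 v -21.4 -21.4 img [69]
186 283 283 z 0.0928 u med 18.3 v -20.9 -20.9 img [65]
187 283 283 z 0.0901 u med 17.1 v -20.9 -20.9 img [65]
188 283 283 z 0.0875 u med 15.9 v -20.8 -20.8 img [66]
189 283 283 z 0.0869 u med 12.0 v -21.2 -21.2 img [66]
190 283 284 z 0.0915 u med 1.3 v -21.1 -20.9 img [64 68]
191 283 284 z 0.0889 u med 0.1 v -21.1 -20.9 img [62 70]
192 283 284 z 0.0873 u med -2.4 v -21.3 -21.0 img [62 68]
193 283 299 z 0.0952 u med -21.0 v -20.9 18.9 img [61 68 75 75 76 76 80 74 72]
194 283 300 z 0.0931 u med -21.8 v -21.3 22.2 img [62 66 76 75 76 75 80 71 75 65 45]
195 283 299 z 0.0904 u med -21.9 v -21.1 19.5 img [63 68 76 75 76 75 79 71 77 76 64]
196 283 299 z 0.0909 u med -24.4 v -21.5 20.0 img [60 68 76 75 76 76 80 76 56 53 53 68 76 78 63]
197 283 299 z 0.0856 u med -22.8 v -21.3 20.2 img [56 70 76 75 76 76 77 78 77 77 76 76 77 74 74 78 62]
198 283 2
[... 2946 characters left out ...]
1  13  11  11  11  13  52 102 125 126 126]
212 275 306 [-45.   42.7] [174 174 175 152  87  22  20  20  22  23  24  24  25  23  24  25  25  24
  31  40  40  40  40  40  40  40  41  39  42  71 110 125 125 126]
213 276 307 [-42.3  45. ] [176 177 177 167 142 120 120 119 120 120 120 121 120 120 119 120 104  76
  80  88  92  92  92  94  93  93  93  93  94 101 116 125 125 125]
214 276 307 [-43.  45.] [178 178 177 178 177 177 177 177 178 178 177 177 177 177 177 177 163 129
 112 117 123 122 122 123 124 123 123 123 123 124 124 124 124 124]
215 276 307 [-43.1  43.8] [177 177 177 177 177 177 177 177 177 177 177 177 176 176 177 176 176 165
 138 122 122 123 123 122 123 123 122 123 123 123 123 124 124 124]
```

View pics/side5.png

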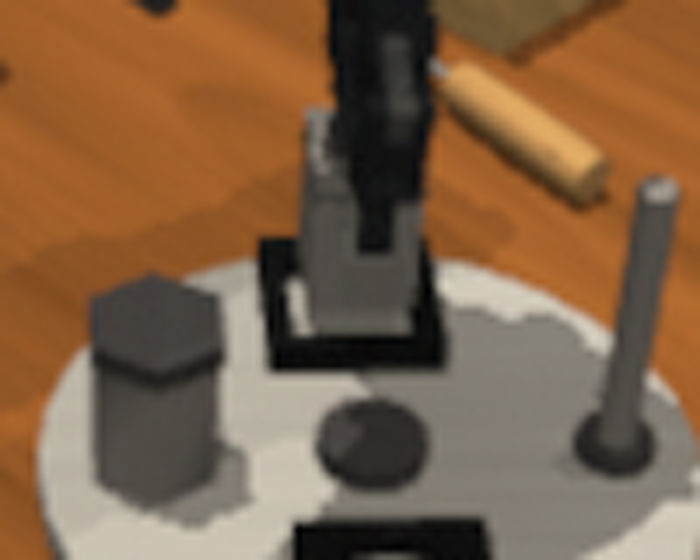

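Emit:
play_rows --deltas "0 0 0 0.2 0.08 -0.08 0.8; 0 0 0 0.3 0 0 0.8; 0 0 0 0.3 0 0 0.8; 0 0 0 0.3 0 0 0.8; 0 0 0 0.3 0 0 0.8; 0 0 0 0.3 0 0 0.8; 0 0 0 0 0 0 0.8; 0 0 0 0 0 0 0.8"

```text
time_s: 9.07
eef_pos: [0.6074, -0.1128, 0.0708]
tcp_rot: [0.661, 0.252, 0.661, -0.252]
force: [0.6, -1.1, -2.6]
grip_width: 0.0436
```

Run:
```python
from h import *; from station import arm
delta(arm.state(),[.607,-.112,.066],48.3)
```

```text
t 9.075 pos [ 0.6074 -0.1128  0.0708] yaw 48.18 F [ 0.6 -1.1 -2.6] w 0.043619483683207054 q [ 0.21  0.65 -0.1   1.72  0.09  0.78  0.9 ]
shift cm [ 0.48  0.04 -0.08]
turn [-0.002   0.0001 -0.    ]
```

Inside the mouth without contact (bottom at about z 0.043). Going on slowly.

Emit:
play_rows --deltas "0 0 0 0.15 0 0 0.8; 0 0 0 0.15 0 0 0.8; 0 0 0 0.1 0 0 0.8; 0 0 0 0 0 0 0.8; 0 0 0 0 0 0 0.8"

```text
time_s: 9.7
eef_pos: [0.6073, -0.1128, 0.0668]
tcp_rot: [0.661, 0.252, 0.661, -0.252]
force: [0.2, 0.6, -1.7]
grip_width: 0.0438
```

Emit:
play_rows --deltas "0 0 0 0.05 0 0 0.8; 0 0 0 0.05 0 0 0.8; 0 0 0 0 0 0 0.8; 0 0 0 0 0 0 0.8"

```text
time_s: 10.2
eef_pos: [0.6074, -0.1129, 0.0661]
tcp_rot: [0.661, 0.252, 0.66, -0.252]
force: [-1.1, -0.2, 2.0]
grip_width: 0.0435
```

Emit:
play_rows --deltas "0 0 0 0.04 0 0 0.8; 0 0 0 0 0 0 0.8; 0 0 0 0 0 0 0.8"

```text
time_s: 10.58
eef_pos: [0.6076, -0.113, 0.0661]
tcp_rot: [0.661, 0.252, 0.66, -0.252]
force: [-1.4, -0.5, 6.6]
grip_width: 0.0435
```

Run:
```python
from h import *; from station import arm
delta(arm.state(),[.607,-.112,.066],48.3)
for n in("side",):
    d=arm.snapshot(n);np.savez(n+"6.npz",**d)
    cv2.imwrite(f"pics/{n}6.png",cv2.resize(d["img"][160:240,240:340,::-1],None,fx=7,fy=7,interpolation=cv2.INTER_CUBIC))
```

```text
t 10.575 pos [ 0.6076 -0.113   0.0661] yaw 48.17 F [-1.4 -0.5  6.6] w 0.04348611689440755 q [ 0.21  0.66 -0.1   1.72  0.09  0.77  0.9 ]
shift cm [ 0.01  0.03 -0.11]
turn [-0.0023  0.0009 -0.0004]
```

View pics/side6.png

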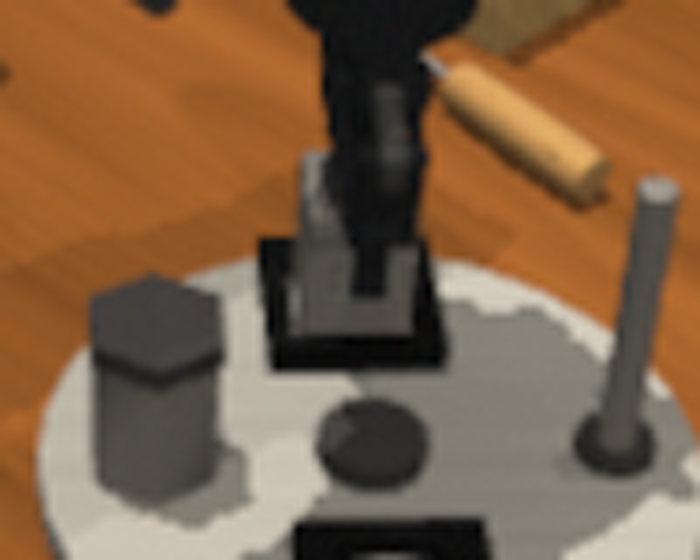

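Emit:
play_rows --deltas "0 0 0 0 0 0 0.4; 0 0 0 0 0 0 0.35; 0 0 0 0 0 0 0.2; 0 0 0 0 0 0 0; 0 0 0 0 0 0 0; 0 0 0 0 0 0 0"

```text
time_s: 11.38
eef_pos: [0.6073, -0.1128, 0.0654]
tcp_rot: [0.661, 0.252, 0.661, -0.252]
force: [0.3, 0.4, -0.1]
grip_width: 0.0854
```

Emit:
play_rows --deltas "0 0 0 -0.5 0 0 0; 0 0 0 -1.5 0 0 0; 0 0 0 -3 0 0 0; 0 0 0 -4 0 0 0; 0 0 0 -3 0 0 0; 0 0 0 -1 0 0 0; 0 0 0 0 0 0 0"

```text
time_s: 12.25
eef_pos: [0.6074, -0.1129, 0.196]
tcp_rot: [0.661, 0.252, 0.66, -0.252]
force: [-0.0, 1.0, -0.9]
grip_width: 0.0852
```

Run:
```python
from h import *; from station import arm
delta(arm.state(),[.618,-.239,.20])
for n in("side","top"):
    d=arm.snapshot(n);np.savez(n+"7.npz",**d)
    cv2.imwrite(f"pics/{n}7.png",cv2.resize(d["img"][140:260,220:380,::-1],None,fx=5,fy=5,interpolation=cv2.INTER_CUBIC))
    P=cloud(d);comps(P,.1,.115,(.45,.7,-.3,-.05));comps(P,.046,.06,(.4,.7,-.3,-.05));comps(P,.15,.18,(.59,.65,-.27,-.2))
    comps(P,.1,.18,(.59,.65,-.27,-.2),3)
```

```text
t 12.25 pos [ 0.6074 -0.1129  0.196 ] yaw 48.18 F [-0.   1.  -0.9] w 0.08523403328396802 q [ 0.22  0.52 -0.11  1.58  0.07  1.05  0.92]
shift cm [-0.39 -8.7   9.2 ]
n 180 px [291. 187.] z 0.1064 rect c [ 604.4 -115.5] wh [45.8 44.6] ang 47.7 mean [ 602.1 -116.8  106.1]
n 249 px [262. 207.] z 0.1065 rect c [ 486.4 -119.9] wh [57.6 49.1] ang 46.5 mean [ 483.5 -121.9  106.2]
n 26 px [331. 206.] z 0.1079 rect c [ 614.4 -243.3] wh [ 7.5 15.1] ang 31.2 mean [ 615.2 -242.6  108.2]
n 251 px [290. 205.] z 0.0502 rect c [ 605.1 -114.5] wh [73.4 72.1] ang 47.6 mean [ 594.6 -122.    50.7]
n 141 px [293. 222.] z 0.0485 rect c [ 548.8 -176. ] wh [42.7 41.7] ang 55.4 mean [ 548.6 -177.3   48.5]
n 22 px [328. 222.] z 0.0528 rect c [ 616.7 -243. ] wh [ 9.  16.3] ang 45.2 mean [ 615.5 -242.6   52.2]
n 67 px [262. 226.] z 0.053 rect c [ 471.9 -134.7] wh [14.4 42.7] ang 47.0 mean [ 471.2 -133.6   52.8]
n 340 px [297. 245.] z 0.0501 rect c [ 492.2 -239.4] wh [75.9 72.1] ang 47.7 mean [ 491.8 -241.3   50. ]
n 46 px [334. 189.] z 0.1616 rect c [ 617.4 -240.8] wh [13.1 13.5] ang 69.2 mean [ 616.2 -242.   161. ]
n 138 px [332. 197.] z 0.1383 rect c [ 617.5 -241.3] wh [13.6 14.2] ang 62.2 mean [ 615.5 -242.5  137.8]
n 67 px [277. 176.] z 0.1082 rect c [ 600.  -103.4] wh [39.9 24. ] ang 45.6 mean [603.  -95.1 107.8]
n 77 px [278. 216.] z 0.1077 rect c [488.5 -98.8] wh [15.8 44.3] ang 85.5 mean [489.2 -99.9 107.7]
n 155 px [273. 179.] z 0.0515 rect c [ 600.8 -103.6] wh [68.9 54.2] ang 46.3 mean [599.4 -88.   51.5]
```

View pics/side7.png

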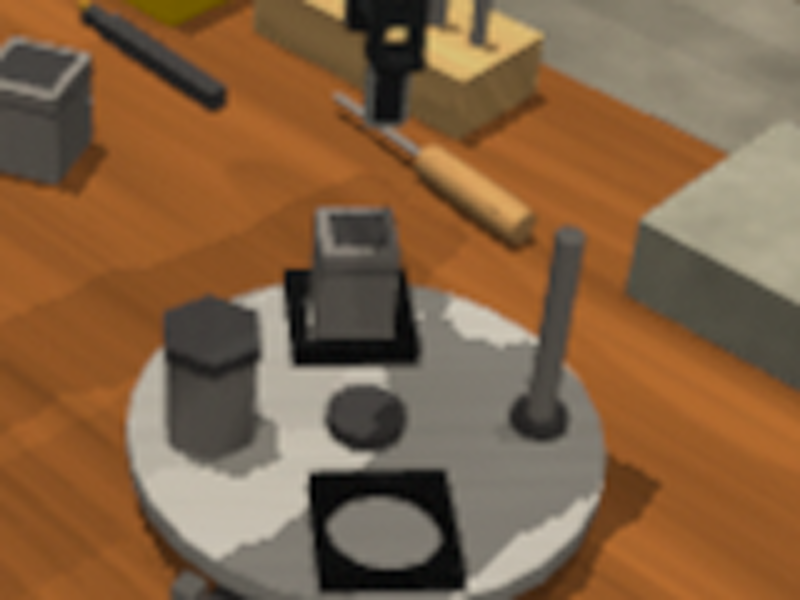

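View pics/top7.png

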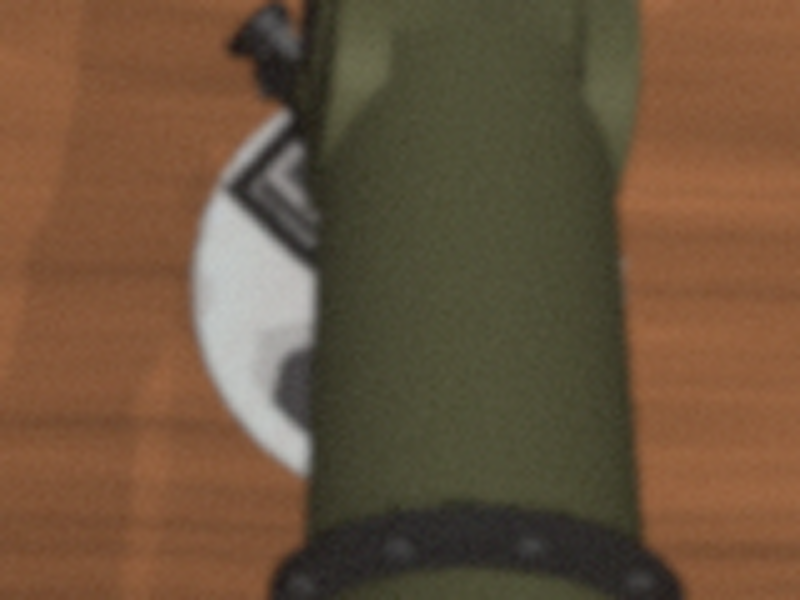

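Emit:
play_rows --deltas "0.1 0 0 0 0 0 0; 0.18 0 0 0 0 0 0; 0.18 0 0 0 0 0 0; 0.18 0 0 0 0 0 0; 0.18 0 0 0 0 0 0; 0.18 0 0 0 0 0 0; 0.18 0 0 0 0 0 0; 0.18 0 0 0 0 0 0; 0.18 0 0 0 0 0 0; 0.18 0 0 0 0 0 0; 0.18 0 0 0 0 0 0; 0.18 0 0 0 0 0 0"

```text
time_s: 13.85
eef_pos: [0.6066, -0.1126, 0.1938]
tcp_rot: [-0.114, -0.697, -0.115, 0.699]
force: [1.1, 0.4, 0.3]
grip_width: 0.0859
```

Emit:
play_rows --deltas "0.18 0 0 -0.4 0 0 0; 0.18 0 0 -0.4 0 0 0; 0.18 0 0 -0.4 0 0 0; 0.18 0 0 0 0 0 0; 0.18 0 0 0 0 0 0; 0.16 0 0 0 0 0 0; 0 0 0 0 0 0 0; 0 0 0 0 0 0 0"

```text
time_s: 14.85
eef_pos: [0.607, -0.1127, 0.2066]
tcp_rot: [0.25, -0.661, 0.251, 0.662]
force: [-0.2, 0.7, -0.0]
grip_width: 0.0852
```

Run:
```python
from h import *; from station import arm
delta(arm.state(),[.621,-.2385,.20],-131.8)
```

```text
t 14.85 pos [ 0.607  -0.1127  0.2066] yaw -131.53 F [-0.2  0.7 -0. ] w 0.08516186858430043 q [-0.29  0.61  0.75  1.57 -0.44  1.14 -1.74]
shift cm [ 0.66  8.49 -9.39]
turn [ 0.0048  0.0009 -0.0011]
```

Emit:
play_rows --deltas "0 0 0 0 0.7 -0.8 0; 0 0 0 0 1.6 -1.8 0; 0 0 0 0 2 -2.2 0; 0 0 0 0 2 -2.2 0; 0 0 0 0 1.4 -1.6 0; 0 0 0 0 0.8 -0.8 0; 0 0 0 0 0 0 0; 0 0 0 0 0 0 0"

```text
time_s: 15.85
eef_pos: [0.6211, -0.2378, 0.2073]
tcp_rot: [0.252, -0.661, 0.251, 0.661]
force: [-0.2, -0.1, 0.5]
grip_width: 0.0854
```

Run:
```python
from h import *; from station import arm
delta(arm.state(),[.621,-.2385,.125],-131.8)
for n in("side",):
    d=arm.snapshot(n)
    cv2.imwrite(f"pics/{n}8.png",cv2.resize(d["img"][120:260,220:400,::-1],None,fx=4,fy=4,interpolation=cv2.INTER_CUBIC))
    cv2.imwrite("pics/side8full.png",d["img"][:,:,::-1])
```

```text
t 15.85 pos [ 0.6211 -0.2378  0.2073] yaw -131.66 F [-0.2 -0.1  0.5] w 0.08537733104898694 q [-0.05  0.68  0.72  1.43 -0.46  1.21 -1.58]
shift cm [ 8.23  0.06 -0.05]
turn [0.0025 0.0006 0.0006]
```

View pics/side8.png

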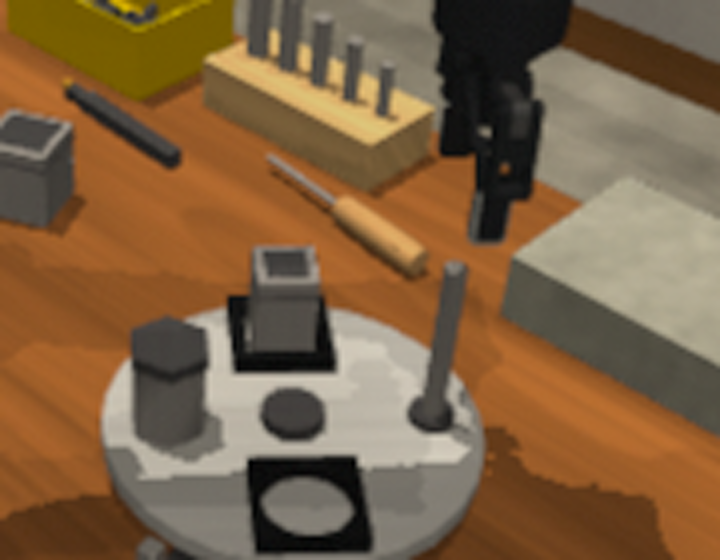

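View pics/side8full.png

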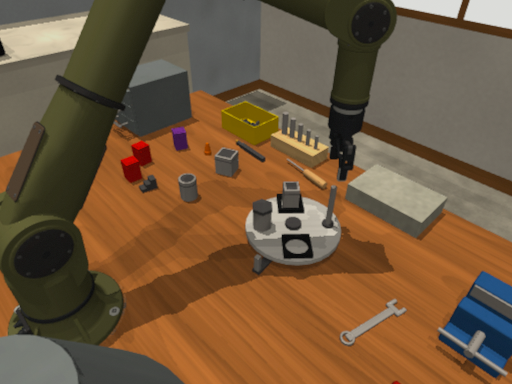

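Run:
```python
from h import *
d=dict(np.load("side7.npz"))
def c(p): u,v=proj(d,p);return round((u-220)*4),round((v-120)*4)
T=np.array([.6211,-.2378,.2073])
e=np.array([.667,.745,0])
print("tcp",c(T),"open front tip",c(T-e*.0425+[0,0,.013]),"rear",c(T+e*.0425+[0,0,.013]))
print("posttop",c([.6213,-.2384,.168]),"foot",c([.6213,-.2384,.038]))
```

```text
tcp (464, 212) open front tip (482, 235) rear (453, 156)
posttop (456, 263) foot (430, 415)
```

Emit:
play_rows --deltas "0 0 0 0.7 0 0 0; 0 0 0 1.5 0 0 0; 0 0 0 2 0 0 0; 0 0 0 2 0 0 0; 0 0 0 1.3 0 0 0; 0 0 0 0.7 0 0 0; 0 0 0 0 0 0 0; 0 0 0 0 0 0 0"

```text
time_s: 16.9
eef_pos: [0.6212, -0.2391, 0.1261]
tcp_rot: [-0.252, 0.661, -0.252, -0.66]
force: [-1.1, 0.6, -0.3]
grip_width: 0.0855
```

Run:
```python
from h import *; from station import arm
delta(arm.state(),[.621,-.2385,.125],-131.8)
for n in("side",):
    d=arm.snapshot(n)
    cv2.imwrite(f"pics/{n}9.png",cv2.resize(d["img"][120:260,220:400,::-1],None,fx=4,fy=4,interpolation=cv2.INTER_CUBIC))
```

```text
t 16.9 pos [ 0.6212 -0.2391  0.1261] yaw -131.72 F [-1.1  0.6 -0.3] w 0.0854557739977699 q [-0.03  0.75  0.68  1.53 -0.51  1.05 -1.52]
shift cm [ 0.11 -0.03  0.06]
turn [ 0.0013 -0.0011  0.0002]
```

View pics/side9.png

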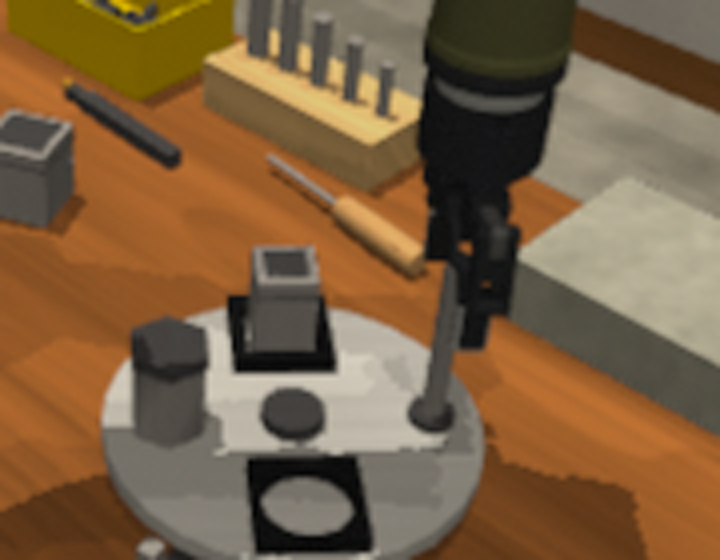

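Emit:
play_rows --deltas "0 0 0 0 0 0.3 0.2; 0 0 0 0 0 0 0.4; 0 0 0 0 0 0 0.6; 0 0 0 0 0 0 0.75; 0 0 0 0 0 0 0.85; 0 0 0 0 0 0 0.95; 0 0 0 0 0 0 1; 0 0 0 0 0 0 1" --newtons 40

```text
time_s: 17.95
eef_pos: [0.6187, -0.2368, 0.1255]
tcp_rot: [-0.252, 0.661, -0.252, -0.661]
force: [0.1, 0.8, 2.2]
grip_width: 0.0149
```

Run:
```python
from h import *; from station import arm
delta(arm.state(),[.621,-.2385,.125],-131.8)
for n in("side","top"):
    d=arm.snapshot(n);P=cloud(d)
    cv2.imwrite(f"pics/{n}10.png",cv2.resize(d["img"][120:260,220:400,::-1],None,fx=4,fy=4,interpolation=cv2.INTER_CUBIC))
    comps(P,.046,.06,(.35,.7,-.3,-.05));comps(P,.1,.115,(.35,.7,-.3,-.05))
```

```text
t 17.95 pos [ 0.6187 -0.2368  0.1255] yaw -131.73 F [0.1 0.8 2.2] w 0.014935352336534846 q [-0.04  0.74  0.68  1.54 -0.51  1.04 -1.52]
shift cm [ 0.05 -0.03 -0.28]
turn [ 0.0013 -0.0001  0.0001]
n 238 px [289. 204.] z 0.0504 rect c [ 606. -114.] wh [75.4 72.4] ang 47.9 mean [ 594.3 -121.2   50.8]
n 141 px [293. 222.] z 0.0486 rect c [ 550.3 -176.4] wh [41.4 40.8] ang 43.3 mean [ 548.6 -177.    48.6]
n 25 px [328. 222.] z 0.0509 rect c [ 613.6 -239.5] wh [14.8 19.5] ang 4.1 mean [ 614.7 -243.1   51.8]
n 67 px [262. 226.] z 0.0527 rect c [ 472.3 -134.5] wh [13.8 42.7] ang 48.3 mean [ 471.7 -133.5   52.8]
n 331 px [297. 245.] z 0.0501 rect c [ 492.  -239.9] wh [76.  72.3] ang 47.9 mean [ 491.8 -241.    50. ]
n 40 px [258. 258.] z 0.0525 rect c [ 388.8 -203.4] wh [15.1 14.1] ang 11.0 mean [ 388.1 -204.3   51.9]
n 177 px [291. 187.] z 0.1063 rect c [ 605.1 -114.8] wh [46.1 44.3] ang 47.9 mean [ 602.4 -116.8  106.1]
n 245 px [262. 207.] z 0.1065 rect c [ 485.6 -120.8] wh [50.9 55. ] ang 22.0 mean [ 484.  -121.6  106.2]
n 25 px [331. 206.] z 0.1067 rect c [ 616.5 -242.4] wh [ 8.1 15.2] ang 35.4 mean [ 615.1 -243.2  107.1]
n 236 px [279. 177.] z 0.052 rect c [ 608.1 -110.6] wh [71.3 72.4] ang 47.8 mean [ 607.4 -105.4   52. ]
n 246 px [283. 175.] z 0.108 rect c [ 606.7 -111.1] wh [42.  44.4] ang 46.1 mean [ 606.6 -111.1  108. ]
```

View pics/side10.png

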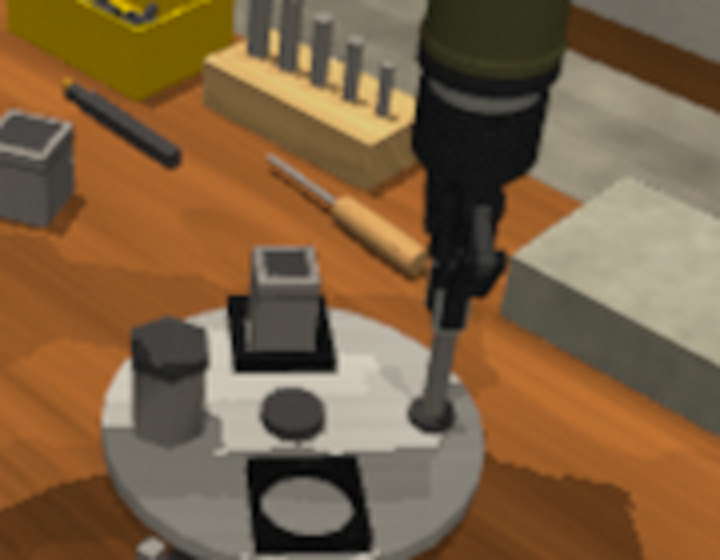

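View pics/top10.png

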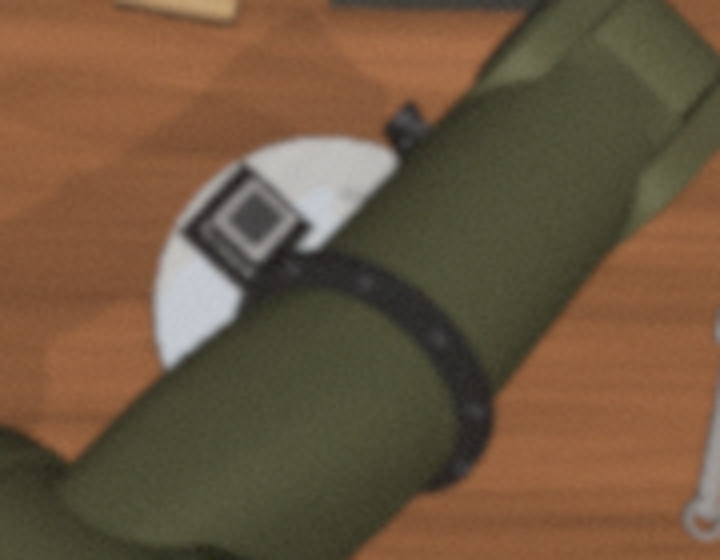

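Emit:
play_rows --deltas "-0.05 0 0 0 -0.4 0 1; -0.1 0 0 0 -0.9 0 1; -0.1 0 0 0 -0.9 0 1; -0.1 0 0 0 -0.9 0 1; -0.05 0 0 0 -0.4 0 1; 0 0 0 0 0 0 1; 0 0 0 0 0 0 1"

```text
time_s: 18.92
eef_pos: [0.6372, -0.206, 0.1255]
tcp_rot: [0.115, -0.697, 0.114, 0.698]
force: [-3.2, 3.9, 5.6]
grip_width: 0.0149
```

```bash
cat >> h.py <<'E'
AX=np.array([.5505,-.1751])
def arc(s,end=None,r=.092):
    M=R.from_quat(np.roll(s["tcp_rot"],-1)).as_matrix();p=s["eef_pos"]
    ph=np.degrees(np.arctan2(*(p[:2]-AX)[::-1]));print("t",s["time_s"],"p",p.round(4),"r",np.linalg.norm(p[:2]-AX).round(4),"phi",ph.round(2),"yaw",np.degrees(np.arctan2(M[1,1],M[0,1])).round(2),"tilt",M[:,0].round(3),"F",s["force"].round(1),"T",s["ft_torque"].round(2),"w",round(s["grip_width"],4),"q",s["joint_pos"].round(2))
    print("yaw-phi",np.degrees(np.arctan2(M[1,1],M[0,1]))-ph)
    if end is not None:
        delta(s,[*(AX+r*np.array([np.cos(np.radians(end)),np.sin(np.radians(end))])),.125],end-90)
E
python3 - <<'E'
from h import *; from station import arm
arc(arm.state(),99.4)
E
```

```text
t 18.925 p [ 0.6372 -0.206   0.1255] r 0.092 phi -19.63 yaw -108.65 tilt [-0.001  0.002 -1.   ] F [-3.2  3.9  5.6] T [ 0.63  0.67 -0.18] w 0.0149 q [-0.03  0.73  0.57  1.51 -0.43  1.03 -1.25]
yaw-phi -89.01848920219807
t 18.925 pos [ 0.6372 -0.206   0.1255] yaw -108.65 F [-3.2  3.9  5.6] w 0.014936775676420194 q [-0.03  0.73  0.57  1.51 -0.43  1.03 -1.25]
shift cm [ 0.09 -8.28 13.53]
turn [-2.0604e+00 -7.0000e-04  2.9000e-03]
```

Emit:
play_rows --deltas "-0.04 0 0 0 -0.45 0 1; -0.1 0 0 0 -0.92 0 1; -0.1 0 0 0 -0.92 0 1; -0.1 0 0 0 -0.92 0 1; -0.1 0 0 0 -0.92 0 1; -0.1 0 0 0 -0.92 0 1; -0.1 0 0 0 -0.92 0 1; -0.1 0 0 0 -0.92 0 1; -0.1 0 0 0 -0.92 0 1; -0.05 0 0 0 -0.45 0 1; 0 0 0 0 0 0 1; 0 0 0 0 0 0 1"

```text
time_s: 20.42
eef_pos: [0.6307, -0.1288, 0.1255]
tcp_rot: [-0.196, -0.678, -0.196, 0.68]
force: [-6.5, -1.7, 5.1]
grip_width: 0.0148
```

Run:
```python
from h import *; from station import arm
arc(arm.state(),99.4)
```

```text
t 20.425 p [ 0.6307 -0.1288  0.1255] r 0.0926 phi 29.98 yaw -57.74 tilt [-0.003 -0.001 -1.   ] F [-6.5 -1.7  5.1] T [-0.22  1.25 -0.15] w 0.0148 q [-0.03  0.65  0.33  1.59 -0.24  0.95 -0.63]
yaw-phi -87.71991464039148
t 20.425 pos [ 0.6307 -0.1288  0.1255] yaw -57.74 F [-6.5 -1.7  5.1] w 0.014791384541358178 q [-0.03  0.65  0.33  1.59 -0.24  0.95 -0.63]
shift cm [ 0.07 -8.85  5.68]
turn [-1.1719  0.0019  0.0022]
```

Emit:
play_rows --deltas "-0.02 0 0 0 -0.45 0.03 1; -0.09 0 0 0 -0.92 0 1; -0.1 0 0 0 -0.92 0 1; -0.1 0 0 0 -0.92 0 1; -0.1 0 0 0 -0.92 0 1; -0.1 0 0 0 -0.92 0 1; -0.1 0 0 0 -0.92 0 1; -0.1 0 0 0 -0.92 0 1; -0.1 0 0 0 -0.92 0 1; -0.1 0 0 0 -0.92 0 1; -0.05 0 0 0 -0.45 0 1; 0 0 0 0 0 0 1"

```text
time_s: 21.92
eef_pos: [0.5583, -0.0822, 0.1254]
tcp_rot: [-0.489, -0.511, -0.487, 0.513]
force: [-2.4, -9.9, 0.3]
grip_width: 0.0153
```

Emit:
play_rows --deltas "0 0 0 0 0 0 1; 0 0 0 0 0 0 1"

```text
time_s: 22.18
eef_pos: [0.5586, -0.0822, 0.1254]
tcp_rot: [-0.488, -0.511, -0.486, 0.513]
force: [-1.8, -10.3, 1.6]
grip_width: 0.0149
```

Run:
```python
from h import *; from station import arm
arc(arm.state(),99.4)
for n in("side","top"):
    d=arm.snapshot(n);P=cloud(d);np.savez(n+"11.npz",**d)
    cv2.imwrite(f"pics/{n}11.png",cv2.resize(d["img"][120:280,200:380,::-1],None,fx=3.7,fy=3.7,interpolation=cv2.INTER_CUBIC))
    print("blk");comps(P,.046,.06,(.35,.7,-.3,-.05));print("tins");comps(P,.1,.115,(.35,.7,-.3,-.05))
```

```text
t 22.175 p [ 0.5586 -0.0822  0.1254] r 0.0933 phi 85.04 yaw -2.84 tilt [-0.    -0.004 -1.   ] F [ -1.8 -10.3   1.6] T [-1.91  0.56 -0.08] w 0.0149 q [ 0.06  0.52  0.07  1.81 -0.04  0.81  0.09]
yaw-phi -87.87985219986686
t 22.175 pos [ 0.5586 -0.0822  0.1254] yaw -2.84 F [ -1.8 -10.3   1.6] w 0.014941724563852782 q [ 0.06  0.52  0.07  1.81 -0.04  0.81  0.09]
shift cm [ 0.04 -2.3   0.33]
turn [-0.2137  0.004   0.0003]
blk
n 207 px [315. 207.] z 0.0498 rect c [ 634.2 -183.5] wh [74.6 74.3] ang 84.6 mean [ 639.5 -179.4   49.6]
n 27 px [271. 204.] z 0.0531 rect c [552.8 -86.7] wh [14.  14.6] ang 43.2 mean [554.5 -85.6  52.6]
n 141 px [293. 222.] z 0.0484 rect c [ 549.3 -177.1] wh [42.  40.9] ang 43.5 mean [ 548.5 -177.2   48.5]
n 313 px [269. 240.] z 0.0505 rect c [ 464.2 -169. ] wh [75.2 73.3] ang 85.4 mean [ 452.1 -179.7   50.9]
n 85 px [315. 243.] z 0.0524 rect c [ 529.6 -266.6] wh [24.2 52.8] ang 26.7 mean [ 526.7 -270.3   52.7]
n 39 px [258. 258.] z 0.0528 rect c [ 388.4 -203.4] wh [15.7 14.3] ang 13.5 mean [ 388.1 -204.6   52.3]
tins
n 24 px [271. 189.] z 0.1079 rect c [555.1 -86.6] wh [ 7.1 14.5] ang 56.0 mean [554.3 -86.3 107.2]
n 238 px [270. 220.] z 0.1066 rect c [ 464.6 -169.1] wh [44.2 45.6] ang 86.3 mean [ 462.6 -171.2  106.4]
n 290 px [318. 224.] z 0.1064 rect c [ 540.8 -261.6] wh [57.4 50.4] ang 55.3 mean [ 538.8 -262.6  106.1]
blk
tins
n 288 px [335. 198.] z 0.108 rect c [ 543.2 -258.6] wh [53.8 50.7] ang 52.9 mean [ 542.8 -258.1  107.9]
```

View pics/side11.png

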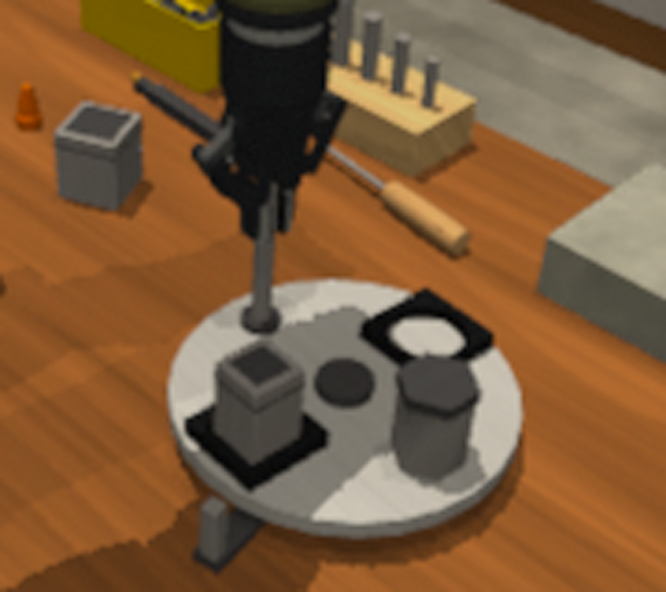

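View pics/top11.png

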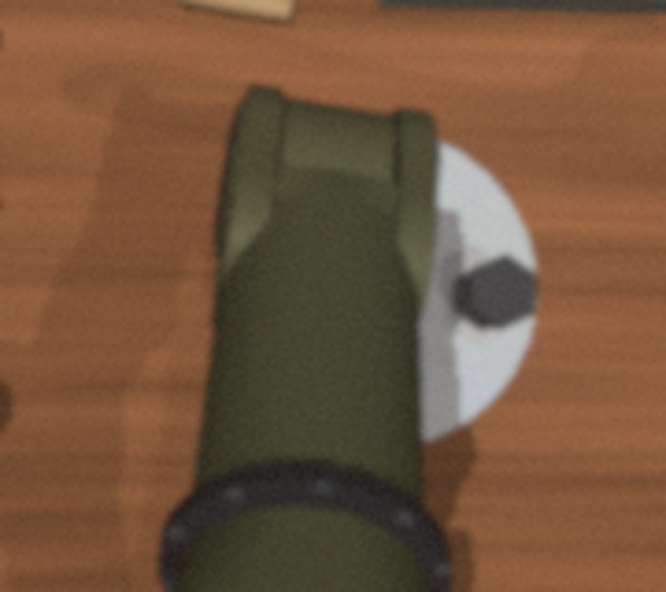

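Emit:
play_rows --deltas "-0.04 0 0 0 -0.4 0.03 1; -0.06 0 0 0 -0.6 0.03 1; -0.06 0 0 0 -0.6 0.03 1; -0.04 0 0 0 -0.4 0.03 1; -0.01 0 0 0 -0.2 0 1; 0 0 0 0 0 0 1; 0 0 0 0 0 0 1; 0 0 0 0 0 0 1"

```text
time_s: 23.28
eef_pos: [0.5378, -0.0826, 0.1254]
tcp_rot: [0.54, 0.458, 0.538, -0.458]
force: [1.2, -7.3, -0.4]
grip_width: 0.0153
```

Run:
```python
from h import *; from station import arm
arc(arm.state(),99.1)
for n in("side","top"):
    d=arm.snapshot(n);P=cloud(d);np.savez(n+"12.npz",**d)
    cv2.imwrite(f"pics/{n}12.png",cv2.resize(d["img"][120:280,200:380,::-1],None,fx=3.7,fy=3.7,interpolation=cv2.INTER_CUBIC))
    print("blk");comps(P,.046,.06,(.35,.7,-.3,-.05));print("tins");comps(P,.1,.115,(.35,.7,-.3,-.05))
```

```text
t 23.275 p [ 0.5378 -0.0826  0.1254] r 0.0933 phi 97.79 yaw 9.29 tilt [ 0.002 -0.003 -1.   ] F [ 1.2 -7.3 -0.4] T [-1.32 -0.04  0.04] w 0.0153 q [0.1  0.49 0.   1.86 0.   0.79 0.27]
yaw-phi -88.50791542278978
t 23.275 pos [ 0.5378 -0.0826  0.1254] yaw 9.29 F [ 1.2 -7.3 -0.4] w 0.015313983895467492 q [0.1  0.49 0.   1.86 0.   0.79 0.27]
shift cm [ 0.04 -0.21  0.13]
turn [ 0.0032  0.0028 -0.0014]
blk
n 223 px [310. 205.] z 0.0499 rect c [ 633.8 -165.1] wh [76.8 73.1] ang 7.1 mean [ 633.9 -162.8   49.7]
n 27 px [265. 208.] z 0.0499 rect c [535.5 -85.5] wh [28.4 13.3] ang 0.8 mean [532.6 -86.5  51.2]
n 136 px [294. 222.] z 0.0486 rect c [ 550.  -177.9] wh [43.1 38. ] ang 57.5 mean [ 549.2 -178.1   48.6]
n 323 px [275. 243.] z 0.0507 rect c [ 465.2 -188. ] wh [74.6 73.3] ang 7.6 mean [ 453.4 -199.    51. ]
n 80 px [320. 239.] z 0.0534 rect c [ 550.2 -268.4] wh [26.5 53.3] ang 38.6 mean [ 545.4 -269.3   53.2]
n 40 px [258. 258.] z 0.0527 rect c [ 389.  -203.1] wh [14.5 15.1] ang 11.8 mean [ 388.4 -204.5   51.7]
tins
n 21 px [266. 192.] z 0.1077 rect c [531.9 -84.7] wh [ 5.6 15.5] ang 22.3 mean [532.  -86.  107.7]
n 279 px [323. 220.] z 0.1062 rect c [ 559.4 -261.9] wh [55.6 51.1] ang 66.6 mean [ 557.8 -262.4  106. ]
n 253 px [276. 224.] z 0.1069 rect c [ 464.3 -188.4] wh [44.9 43.9] ang 5.3 mean [ 462.5 -189.9  106.5]
blk
n 79 px [299. 158.] z 0.0516 rect c [ 667.3 -158.5] wh [16.  71.9] ang 0.4 mean [ 666.1 -164.3   51.7]
n 35 px [317. 227.] z 0.0522 rect c [ 468.4 -219.5] wh [64.   6.3] ang 3.3 mean [ 462.8 -219.5   52.2]
tins
n 289 px [335. 192.] z 0.1079 rect c [ 562.4 -258. ] wh [54.1 50.8] ang 7.1 mean [ 561.8 -257.5  107.8]
n 20 px [316. 226.] z 0.1077 rect c [ 467.9 -205.1] wh [38.8  3.8] ang 4.9 mean [ 464.5 -205.3  107.8]
```

View pics/side12.png

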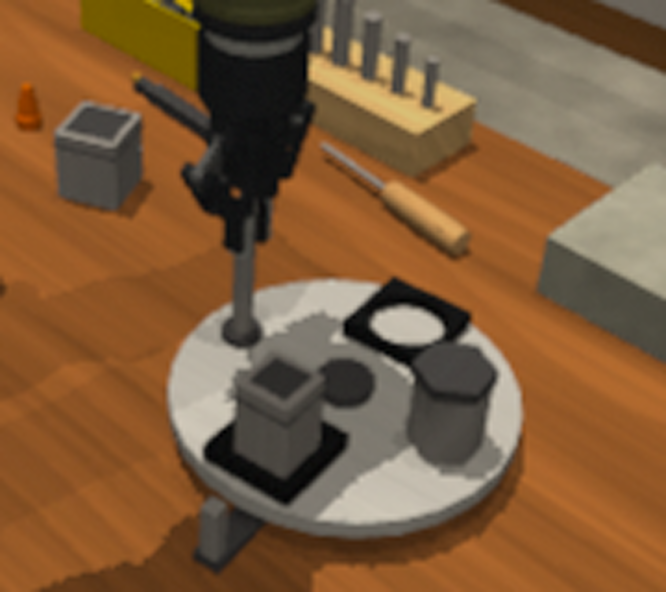

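View pics/top12.png

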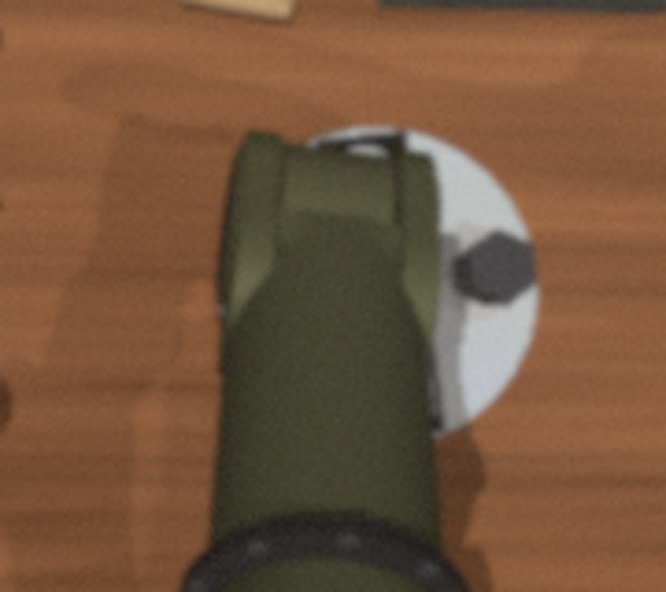

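Emit:
play_rows --deltas "-0.01 0 0 0 -0.15 0.04 1; 0 0 0 0 -0.13 0.03 1; 0 0 0 0 0 0 1; 0 0 0 0 0 0 1; 0 0 0 0 0 0 1"

```text
time_s: 24.0
eef_pos: [0.5358, -0.0829, 0.1254]
tcp_rot: [0.543, 0.455, 0.54, -0.455]
force: [3.1, -4.5, -1.9]
grip_width: 0.0151
```

```bash
cat > m.py <<'E'
from h import *; from station import arm
arc(arm.state(),99.1)
import sys
d=arm.snapshot("side");P=cloud(d);comps(P,.046,.06,(.35,.7,-.3,-.05));print("tins");comps(P,.1,.115,(.35,.7,-.3,-.05))
cv2.imwrite(f"pics/side{sys.argv[1]}.png",cv2.resize(d["img"][120:280,200:380,::-1],None,fx=3.7,fy=3.7,interpolation=cv2.INTER_CUBIC))
d=arm.snapshot("top");P=cloud(d);comps(P,.1,.115,(.35,.7,-.3,-.05));comps(P,.046,.06,(.35,.7,-.3,-.05))
# edge fit: side-view block faces by rectangle of tin+block points
E
python3 m.py 13
```

```text
t 24.0 p [ 0.5358 -0.0829  0.1254] r 0.0933 phi 99.08 yaw 9.93 tilt [ 0.003 -0.002 -1.   ] F [ 3.1 -4.5 -1.9] T [-0.95 -0.38  0.23] w 0.0151 q [ 0.11  0.49 -0.    1.87  0.    0.78  0.28]
yaw-phi -89.14679762202438
t 24.0 pos [ 0.5358 -0.0829  0.1254] yaw 9.93 F [ 3.1 -4.5 -1.9] w 0.01509028385294776 q [ 0.11  0.49 -0.    1.87  0.    0.78  0.28]
shift cm [ 0.04 -0.01  0.13]
turn [ 0.0145  0.0023 -0.0024]
n 229 px [309. 205.] z 0.0499 rect c [ 632.4 -163.7] wh [75.6 73.1] ang 8.5 mean [ 633.2 -161.8   49.8]
n 23 px [264. 208.] z 0.0521 rect c [529.2 -83.7] wh [14.2 17.2] ang 22.1 mean [529.3 -85.4  52.3]
n 128 px [294. 222.] z 0.0484 rect c [ 550.6 -177.7] wh [44.4 36.7] ang 58.4 mean [ 549.6 -178.2   48.4]
n 81 px [321. 239.] z 0.0529 rect c [ 552.2 -267.8] wh [25.  52.6] ang 36.4 mean [ 547.8 -270.4   52.9]
n 323 px [275. 244.] z 0.0504 rect c [ 463.9 -190.2] wh [76.2 73.1] ang 9.0 mean [ 453.  -201.1   50.9]
n 40 px [258. 258.] z 0.0535 rect c [ 388.6 -203.1] wh [14.4 14.5] ang 6.9 mean [ 387.8 -204.2   52.1]
tins
n 24 px [265. 193.] z 0.1091 rect c [530.4 -87.3] wh [ 8.2 13.8] ang 47.6 mean [530.5 -86.7 108. ]
n 275 px [323. 220.] z 0.1065 rect c [ 560.9 -260.6] wh [57.  50.4] ang 9.2 mean [ 559.8 -261.6  106.2]
n 252 px [276. 224.] z 0.1067 rect c [ 464.5 -189.7] wh [43.8 44.7] ang 9.2 mean [ 463.1 -192.   106.3]
n 287 px [335. 191.] z 0.108 rect c [ 563.6 -257.5] wh [50.4 54.7] ang 39.0 mean [ 563.5 -257.3  107.8]
n 25 px [317. 225.] z 0.1073 rect c [ 469.3 -206.2] wh [41.3  5. ] ang 9.4 mean [ 466.8 -206.8  107.4]
n 96 px [298. 158.] z 0.0513 rect c [ 660.9 -156.5] wh [19.8 72.3] ang 7.7 mean [ 664.6 -161.5   51.6]
n 18 px [318. 222.] z 0.0517 rect c [ 476.8 -220.2] wh [41.1  3.3] ang 10.2 mean [ 476.2 -220.4   51.8]
n 17 px [318. 234.] z 0.0515 rect c [ 443.7 -222.9] wh [14.5  9.5] ang 0.3 mean [ 442.3 -222.5   51.4]
```

Emit:
play_rows --deltas "0 0 0 0 -0.08 0.02 1; 0 0 0 0 0 0 1; 0 0 0 0 0 0 1; 0 0 0 0 0 0 1"

```text
time_s: 24.6
eef_pos: [0.5354, -0.083, 0.1254]
tcp_rot: [0.543, 0.455, 0.54, -0.454]
force: [4.5, -3.8, -2.8]
grip_width: 0.015
```

```bash
cat > m2.py <<'E'
from h import *; from station import arm
arc(arm.state(),99.1)
def rects(P,zlo,zhi,box,minn):
    m=(P[...,2]>zlo)&(P[...,2]<zhi)&(P[...,0]>box[0])&(P[...,0]<box[1])&(P[...,1]>box[2])&(P[...,1]<box[3])
    n,l,s,c=cv2.connectedComponentsWithStats(m.astype(np.uint8));o=[]
    for i in range(1,n):
        if s[i,4]>=minn: o.append((cv2.minAreaRect(P[l==i][:,:2].astype(np.float32)*1000),P[l==i]))
    return o
A=[];B=[];C=[];H=[]
for k in range(8):
    d=arm.snapshot("side");P=cloud(d)
    o=[r for r,_ in rects(P,.046,.06,(.4,.7,-.3,-.09),150)]
    o=sorted(o,key=lambda r:r[0][0]);a,b=o[0],o[-1]
    A.append(np.degrees(np.arctan2(b[0][1]-a[0][1],b[0][0]-a[0][0])));B+= [(a[2]+45)%90-45,(b[2]+45)%90-45]
    t=[r for r,_ in rects(P,.1,.115,(.4,.52,-.25,-.12),150)][0];C.append((t[2]+45)%90-45)
    d=arm.snapshot("top");P=cloud(d)
    h=[q for r,q in rects(P,.1,.115,(.52,.6,-.3,-.2),150)][0].mean(0)*1000;H.append(np.degrees(np.arctan2(h[0]-550.8,-(h[1]+173.7))))
for x in(A,B,C,H): print(np.mean(x).round(2),np.std(x).round(2))
cv2.imwrite("pics/side14.png",arm.snapshot("side")["img"][:,:,::-1])
E
python3 m2.py
```

```text
t 24.6 p [ 0.5354 -0.083   0.1254] r 0.0934 phi 99.32 yaw 9.96 tilt [ 0.003 -0.002 -1.   ] F [ 4.5 -3.8 -2.8] T [-0.85 -0.52  0.31] w 0.015 q [ 0.11  0.49 -0.    1.87  0.    0.78  0.28]
yaw-phi -89.36188031787967
t 24.6 pos [ 0.5354 -0.083   0.1254] yaw 9.96 F [ 4.5 -3.8 -2.8] w 0.014955100524466972 q [ 0.11  0.49 -0.    1.87  0.    0.78  0.28]
shift cm [0.04 0.03 0.14]
turn [ 0.015   0.0022 -0.003 ]
8.93 0.16
8.73 1.0
9.99 0.89
9.0 0.07
```

View pics/side14.png

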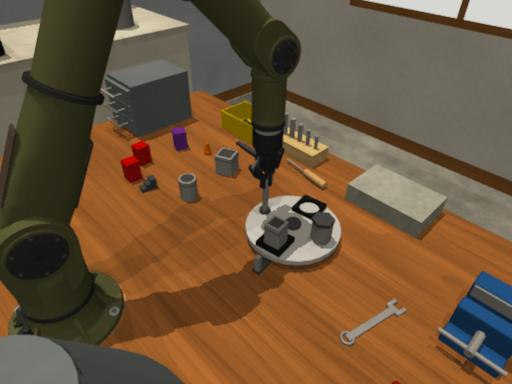

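Emit:
play_rows --deltas "-0.015 0 0 0 -0.04 0.02 1; 0 0 0 0 0 0 1; 0 0 0 0 0 0 1; 0 0 0 0 0 0 1"

```text
time_s: 25.95
eef_pos: [0.5346, -0.0831, 0.1254]
tcp_rot: [0.546, 0.451, 0.544, -0.451]
force: [3.2, -4.2, -2.9]
grip_width: 0.015
```

```bash
python3 m2.py
```

```text
t 25.95 p [ 0.5346 -0.0831  0.1254] r 0.0934 phi 99.82 yaw 10.76 tilt [ 0.003 -0.001 -1.   ] F [ 3.2 -4.2 -2.9] T [-0.89 -0.56  0.21] w 0.015 q [ 0.11  0.49 -0.01  1.87  0.    0.78  0.29]
yaw-phi -89.05734475615571
t 25.95 pos [ 0.5346 -0.0831  0.1254] yaw 10.76 F [ 3.2 -4.2 -2.9] w 0.015023470378208163 q [ 0.11  0.49 -0.01  1.87  0.    0.78  0.29]
shift cm [0.05 0.11 0.14]
turn [ 0.029   0.0016 -0.0023]
9.62 0.15
9.34 0.67
8.73 1.07
9.52 0.04
```

Run:
```python
from h import *; from station import arm
s=arm.state();print(s["time_s"],s["joint_velocities"].round(4),s["grip_width"])
d=arm.snapshot("top");P=cloud(d);comps(P,.06,.08,(.2,.8,-.1,.5))
print(arm.hand_in())
```

```text
26.8 [-0.0019 -0.0007  0.0003 -0.0015  0.0006  0.0001 -0.0005] 0.01505003877348978
n 431 px [179. 169.] z 0.0702 rect c [623.5 188.1] wh [60.1 59.5] ang 24.3 mean [622.5 187.7  70.1]
n 253 px [ 97. 175.] z 0.0697 rect c [597.6 423.5] wh [46.  44.3] ang 67.9 mean [597.  422.   69.4]
n 286 px [186. 230.] z 0.0701 rect c [446.2 161.3] wh [51.  53.1] ang 1.0 mean [445.6 160.5  70.1]
n 259 px [ 92. 229.] z 0.0701 rect c [442.6 427.4] wh [43.7 44.1] ang 4.7 mean [442.6 426.4  69.8]
n 267 px [112. 256.] z 0.0701 rect c [369.1 365.1] wh [45.5 43.4] ang 85.5 mean [369.1 364.2  69.8]
the job is handed in; nothing more can be done
None
```

I set the 44 mm steel tin down in the square pocket and let go of it. I then turned the rack about 141° anticlockwise by its post and handed the job in at 26.8 s, still gripping the post.

- **Seating:** the tin's top measured 108 mm above the bench, level with the fixed six-sided tin on the rack, so it is fully down and upright. The contact force when setting it down was about 7 N.
- **Facing the pointer:** the pocket measured 189.5–189.6° against 189.3–189.5° for the pointer, so it is in line to about 0.2°. Two coarser readings, fitted to the outlines of the blocks and the tin, scattered by about 1° around that (8.7–9.3° past 180°).
- **At hand-in:** the arm was at rest and the fingers were 15 mm apart on the 16 mm post. A steady force of about 6 N remained on the wrist.
- **Other objects:** the large and round tins and the purple and red look-alikes measured where they started, within about 0.5 mm. I did not touch the nozzle or the tools, and did not measure them again at the end.

The two cameras disagreed by about 3 mm in absolute position. I took the final angles as differences within the same camera, so that offset should not affect them.

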